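# Ratchet the clamp screw of the filter vessel down to its torque

### The arm

A 6-joint arm with a two-finger parallel gripper is mounted at the origin on a cart in front of the work surface, level with it; the furniture and walls round the work are solid. World frame = base frame: x ahead of the robot, y to its left, z up, the work surface at z = 0. Lengths are in mm, angles in rad, forces in N, time in s.
With the tool pointing down it reaches from about 250 to 775 mm from the base axis. Payload 8.9 kg.
Tool frame: the origin (TCP) lies midway between the tips of the shut fingers; the grasp point (between the pads) lies 19 mm behind it; z points along the fingers, y is the line along which they close (so a half turn about z gives the same grasp; the last joint's range is limited). The gripper opens to 85 mm and grips with 20 to 120 N. Pads are 22 mm wide; open, the fingers measure 114 mm over their backs; the gripper's body (76 mm by 85 mm) begins 54 mm behind the grasp point. The pads swing forward as they close: fully open they stand 13 mm farther back than shut.
Start: joints at [-1.257, 0.291, -0.153, 1.127, 0, 1.431], TCP at [229.681, -472.091, 211.005] pointing down, gripper open.
Joint ranges: [-2.52, 2.52], [-0.91, 1.74], [-1.3, 1.37], [-1.96, 2.02], [-1.52, 1.47], [-3.14, 3.14]. Speed limits (rad/s): [2.22, 2.22, 2.79, 3.14, 3.14, 3.14].

### API

Orientations are given as a unit quaternion [w, x, y, z].
In Python, from bench import env gives the robot as it stands.
- The arm moves only by the tool servo_tool, never from a script. Its arguments are lists of equal length, an entry for each row: "xyz": the shift along the tool's x, y, z in m, a list of three; "dr": the turn, a rotation vector about the tool's x, y, z in degrees, a list of three. A call has 1 to 8 rows; each row is the pose to reach, as a shift and turn from the pose commanded when the call began, along the tool's axes at that moment; what a row does not reach only later rows make up. A row lasts 1/8 s, in which the tool goes at most 62.5 mm and 10.7 degrees, less where a joint would pass 70% of its speed; a pose out of reach is approached as far as the arm can. A call with a gripper value outside its range is refused whole. "claw" is the opening, from 0 (shut) to 1 (fully open), set as the call begins (left out, the last holds). The fingers move at their own pace and stop on an object; "squeeze" is the grip in N (left out, the last holds). Time passes only in rows, so rows that repeat a pose let the fingers close. It gives the time, the measured TCP pose, the force, the opening and the grip force at its end, in the units of the state.
- env.state(): the state, without advancing time (a new reading comes with each control period).
- env.camera(name): name is "scene" or "top"; returns a dict with "img" (384x512x3 uint8, red, green, blue), "depth" (384x512 float32, mm along the optical axis (not along the pixel's ray), 0 where there is no reading), "mtx" (3x3 intrinsics, pixels), "D" ([k1, k2, p1, p2, k3] as OpenCV has them; the pictures are not rectified), "R" (3x3) and "t" (3): a world point X has camera coordinates R X + t. Camera axes: x right, y down, z forward; pixel columns grow to the right and rows downward; lengths in mm; the calibration is good to about 2 mm. A picture is of the moment at which its call begins.
- env.job_done(): hands the job in; it is judged then, once.
Trained networks look in the newest picture that a camera, given by its name, has taken for a name from the list of things; names that differ only in an ending like _2 or _b are one class to them, and where a whole thing is asked for, a point or a joint stands for the part that bears it (a point fixed in the world has none). Each returns a list of dicts, best first, with "confidence" (0 to 1); they miss things now and then, are a little off and sometimes report something else, mostly with a low value. They report only what shows in the picture. A call takes as long as a camera call.
- env.look_for(camera, label): "at" ([column, row] as shares, 0 to 1, of the picture: columns of its width, rows of its height, amid what is visible of it).
- env.regions_of(camera, label): "mask" (384x512 bool, what is visible of it) and "at" ([column, row] as shares, 0 to 1, of the picture: columns of its width, rows of its height, amid what is visible of it).
The state is a dict: "time_s": time; "joint_pos": joint angles; "joint_vel": joint speeds; "tau": joint torques, N m; "tool_pos": TCP position; "ee_rot": TCP orientation; "wrist_force": force on the tool from outside, world axes, zero at the start; "torque": the same for the moment, N m; "finger_gap": finger opening in mm; "finger_force": force on a finger pad.
Only numpy, scipy, OpenCV 4.12 (cv2) and the standard library are available. Lean on these libraries where they do the work, as an engineer would, in place of code of your own. Each camera call takes 0.05 s, during which the arm holds its last target. There are 200 camera calls.

### The job

Take the ratchet wrench from its stand and put its socket fully down over the square head of the clamp screw on top of the small steel vessel. Tighten the screw clockwise by swinging the handle back and forth in the gap between the two front tie rods, letting the ratchet slip on each return stroke with the socket kept on the head, until the screw comes home and resists firmly with about 0.9 N·m (10 N at the middle of the grip), and never more than 1.3 N·m, which would crush the seal. Then let go, leaving the wrench sitting on the screw and the other things on the bench where they are.

Things in the scene. Friction and masses are not known exactly. Their poses are not given: they have to be found in the camera images.
- vessel: Steel filter vessel fixed to the worktop, a round pot 104 mm across the foot, with a plate under a three-armed yoke. Origin on its axis at the worktop, z up. The seated wrench's handle points out along about -x of this frame, between the two front tie rods; its neck can swing some 0.75 rad to either side of -x before it strikes a rod, which feels firm too but is not the screw.
- rod_left (a point): Top of the front left tie rod, 127 mm above the worktop. The three rods are 10 mm thick and stand 45 mm from the vessel's axis: one at the back (+x of the vessel's frame), two 60 degrees either side of its -x.
- rod_right (a point): Top of the front right tie rod, like the left one.
- head (a point): Foot of the clamp screw's square head on the vessel's axis, 80 mm above the worktop: centre of the top of its 43 mm round flange. The head is 24 mm square and rises 23 mm above this point, the last 7 mm tapered to 16 mm. z up, x looks at a flat (same every 90 degrees). Tightens clockwise seen from above, first with a light drag of 0.12 N·m through an unknown 2.1 to 2.6 rad, until home.
- plate_top (a point): Centre of the top of the round plate under the yoke, 66 mm above the worktop at first. Home, the screw resists at once with 0.5 N·m, then with 1.5 N·m more per further radian, and stays where it is left; the plate sinks 4 mm per such radian: 0.4 mm at 0.65 N·m, 1 mm at 0.9 N·m, 2.2 mm at 1.3 N·m (seal crushed). Dry friction: at rest, the hand feels 0.1 to 0.4 N·m less than while turning.
- wrench_grip (a point): Grasp point of the ratchet wrench, mid-handle: 90 mm from the socket's axis, 35 mm above the socket's mouth. x points along the handle to the head, z up. The handle is 18 mm wide, 14 mm high, black from 72 to 152 mm from the socket's axis; the neck is 14 mm wide, the head 50 mm across and 47 mm high. 0.2 kg, balance point 16 mm from the socket's axis: it stands by itself on the screw.
- stand: Flat black stand under the wrench, 196 x 46 mm, 6 mm thick; origin below the wrench's head, x along the wrench. A low pin stands in the socket and a fork holds the handle 138 mm from the head: lift the wrench straight up by 20 mm to free it.
- socket (a point): Centre of the mouth of the wrench's square socket (26.6 mm across flats, 25 mm deep, 35 mm square outside). z up, x looks at a flat; it turns with the ratchet. It comes to head (same height within 2 mm) when fully seated, and enters when the flats are in line within about 5 degrees, which the gap between the rods always allows at the start.
- ratchet_socket (a joint): How far (rad) the socket has turned clockwise, seen from above, relative to the handle. 18 teeth: it locks every 0.35 rad. Swung clockwise, the handle takes the socket along, after up to one tooth of lost motion; swung back anticlockwise with the socket held by the screw it slips with under 0.1 N·m and this grows by the angle of the return. Starts at 0 to 0.1.
- beaker: Glass beaker, 52 mm across, 66 mm high, standing; origin under its centre. Leave alone.
- white_bottle_a: White bottle, 36 mm across, 82 mm high, standing at the far right of the vessel; origin under its centre. Leave alone.
- white_bottle_b: White bottle, 36 mm across, 82 mm high, standing to the left of the wrench's stand; origin under its centre. Leave alone.
- dropper_bottle: Small brown bottle, 26 mm across, 52 mm high, standing far left; origin under its centre. Leave alone.
- tweezers: Tweezers, 131 mm long, lying in front on the right; origin under the middle. Leave alone.
- pen: Pen, 128 mm long, lying in front; origin under the middle. Leave alone.

How it is judged:
By the outcome, as a careful person would: the job done as asked, in the order asked, and still so for the second after the job is handed in, with the robot touching nothing.
It also fails if it takes over 72 s, if anything falls off the work surface, if the arm or the gripper's body presses on something with over 40 N, if the wrist force passes 120 N, or if a joint passes its speed limit or range.

## Working session

There is one attempt and no reset: what is moved stays moved. The work goes in short steps, Python scripts to look and compute and a tool call to move; the robot and the scene stay as the last step left them, time stands still between calls to the robot, and variables do not carry over. Pictures are saved under pics/ and viewed, at most 10 in all, crops included, and the job is handed in when it is done.

Besides the shell and the picture viewer there is one more tool, called after "Emit:" by a JSON object that holds its "op" and its "data". servo_tool: Moves the arm, as the interface text tells. Its arguments: {"type":"object","properties":{"xyz":{"type":"array"},"dr":{"type":"array"},"claw":{"type":"number"},"squeeze":{"type":"number"}},"required":["xyz","dr"]}

```bash
ls; mkdir -p pics; cat > h.py <<'E'
import numpy as np, cv2, json
from bench import env
from scipy.spatial.transform import Rotation as Rn
def ray(c,uv):
    p=cv2.undistortPoints(np.array([[uv]],float),c["mtx"],c["D"]).ravel()
    R=np.array(c["R"]);o=-R.T@np.array(c["t"]);d=R.T@np.array([p[0],p[1],1]);return o,d
def atz(c,uv,z):
    o,d=ray(c,uv);return o+d*(z-o[2])/d[2]
def cloud(c,mask):
    v,u=np.nonzero(mask&(c["depth"]>0));z=c["depth"][v,u]
    p=cv2.undistortPoints(np.stack([u,v],1).astype(float)[:,None],c["mtx"],c["D"])[:,0]
    P=np.c_[p*z[:,None],z];return (P-np.array(c["t"]))@np.array(c["R"])
def Rt(s): q=s["ee_rot"];return Rn.from_quat([q[1],q[2],q[3],q[0]])
E
python3 - <<'E'
from h import *
for n in("scene","top"):
    c=env.camera(n);cv2.imwrite(f"pics/{n}0.png",c["img"][:,:,::-1])
    R=np.array(c["R"]);print(n,-R.T@np.array(c["t"]),c["mtx"][0][0])
    for l in["rod_left","rod_right","head","plate_top","wrench_grip","socket","beaker","white_bottle_a","stand","vessel"]:
        print(l,[(np.round(np.array(d["at"])*[512,384],1).tolist(),round(d["confidence"],2)) for d in env.look_for(n,l)][:3])
s=env.state();print(s);print(Rt(s).as_matrix().round(3))
E
```

```text
pics
scene [-414.62681992 -689.5201716   755.79068042] 458.36126059760704
rod_left [([290.1, 222.2], 0.88)]
rod_right [([288.5, 220.9], 0.64)]
head [([291.5, 211.0], 0.6)]
plate_top [([289.6, 220.5], 0.69)]
wrench_grip [([197.1, 197.5], 0.85)]
socket [([291.8, 223.8], 0.72), ([202.8, 201.2], 0.57), ([286.2, 219.5], 0.3)]
beaker [([329.7, 254.9], 0.96), ([293.5, 223.3], 0.64)]
white_bottle_a [([202.2, 200.5], 0.43)]
stand [([188.4, 215.1], 0.72), ([333.0, 252.1], 0.34), ([255.4, 249.5], 0.22)]
vessel [([290.8, 222.2], 0.58), ([184.5, 215.2], 0.32)]
top [ 490.54975113   95.4460814  1302.66036408] 432.6770334171944
rod_left [([320.6, 190.1], 0.83)]
rod_right [([323.3, 194.3], 0.65), ([304.6, 226.1], 0.26)]
head [([321.7, 190.7], 0.46), ([321.3, 186.6], 0.43)]
plate_top [([316.6, 183.1], 0.59), ([376.8, 166.3], 0.18)]
wrench_grip [([318.0, 186.1], 0.66)]
socket []
beaker [([374.6, 202.4], 0.88)]
white_bottle_a [([137.1, 218.0], 0.72), ([374.4, 169.3], 0.53)]
stand [([209.8, 222.2], 0.74)]
vessel []
{'time_s': 1.1, 'joint_pos': array([-1.25728434e+00,  2.90664168e-01, -1.53419380e-01,  1.12670771e+00,
        2.04244434e-05,  1.43152414e+00]), 'joint_vel': array([ 0.00079512, -0.0008634 , -0.00113798,  0.00050595, -0.00080863,
       -0.00039098]), 'tau': array([ 1.36201757e-03, -5.37034500e+01,  3.31643808e+01,  1.79028906e-03,
       -6.21517387e-06, -1.99266702e-05]), 'tool_pos': array([ 229.69146464, -472.07458333,  211.01649092]), 'ee_rot': array([1.63835823e-06, 9.74482580e-01, 2.24463142e-01, 1.03941952e-05]), 'wrist_force': array([-0.55988041,  0.11317206, -0.71011062]), 'torque': array([ 0.02035761,  0.05774093, -0.0573769 ]), 'finger_force': 0.0, 'finger_gap': 85.92242797647212}
[[ 0.899  0.437  0.   ]
 [ 0.437 -0.899  0.   ]
 [ 0.     0.    -1.   ]]
```

```bash
python3 - <<'E'
import cv2
a=cv2.imread("pics/scene0.png")[160:300,130:390];b=cv2.imread("pics/top0.png")[120:290,110:410]
cv2.imwrite("pics/a.png",cv2.resize(a,None,fx=3,fy=3,interpolation=2));cv2.imwrite("pics/b.png",cv2.resize(b,None,fx=2.6,fy=2.6,interpolation=2))
E
```

```text
(no output)
```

View pics/a.png

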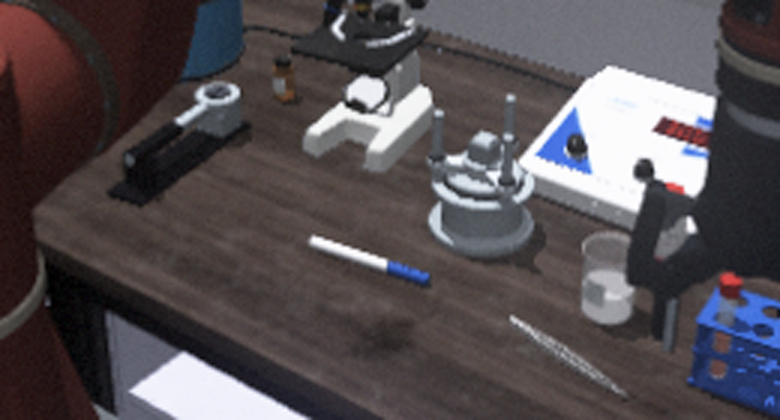

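View pics/b.png

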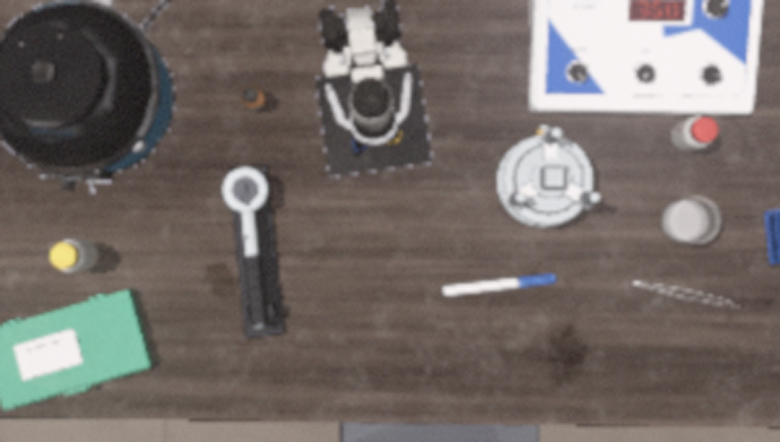

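The scene view shows the wrench on its stand at crop (180,130) and the vessel at (480,190). In the top view the wrench head is at full-picture pixel (205,192), with the handle running down to (209,246), and the square screw head is at (323,188). Next I'll measure both from depth.

```bash
python3 - <<'E'
from h import *
P={}
for n in("top","scene"):
    c=env.camera(n)
    if n=="top":
        H=atz(c,(323.1,188.1),102);W=atz(c,(204.6,192.3),55);T=atz(c,(209.5,246),48);print("top head",H,"wr",W,T)
    Q=cloud(c,np.ones((384,512),bool));P[n]=Q
    near=lambda c0,r:Q[np.linalg.norm(Q[:,:2]-c0[:2],axis=1)<r]
    table=near((400,0),60);print(n,"table z",np.median(table[:,2]),table[:,2].std())
    v=near(H,70)
    for lo,hi in((97,108),(112,140),(75,88),(60,72),(3,20)):
        m=v[(v[:,2]>lo)&(v[:,2]<hi)];print(n,lo,hi,len(m),m.mean(0).round(1) if len(m) else"", m.max(0).round(1) if len(m) else"",m.min(0).round(1) if len(m) else "")
    w=near(W,200);w=w[(abs(w[:,1]-W[1])<45)&(w[:,0]<W[0]+40)&(w[:,0]>W[0]-180)]
    for b in range(-170,40,15):
        m=w[(w[:,0]-W[0]>=b)&(w[:,0]-W[0]<b+15)&(w[:,2]>25)]
        if len(m)>2: print("  ",b,len(m),"y",m[:,1].mean().round(1),np.percentile(m[:,1],[5,95]).round(1),"z",np.percentile(m[:,2],[50,90]).round(1))
E
```

```text
top head [559.00764863 -81.40090835 102.        ] wr [544.72187784 253.68256215  55.        ] [390.28900279 237.29631327  48.        ]
top table z 0.4905678887317939 3.6249471402947155
top 97 108 67 [559.6 -82.4 102.4] [570.6 -70.  107.9] [ 534.8 -120.3   97.2]
top 112 140 36 [563.2 -81.5 125.7] [610.  -38.1 130.2] [ 535.5 -124.4  114.3]
top 75 88 232 [561.9 -81.2  79.5] [615.  -33.6  87.9] [ 528.9 -127.9   75. ]
top 60 72 284 [560.8 -79.9  66.4] [606.7 -32.3  71.8] [ 521.7 -127.2   60.1]
top 3 20 159 [544.6 -60.9   6.5] [628.1 -17.2  17.3] [ 489.5 -149.9    3.1]
   -155 34 y 239.7 [228.  252.5] z [44.7 48.8]
   -140 55 y 237.4 [222.5 252.6] z [44.9 49.3]
   -125 30 y 241.0 [233.8 248.4] z [47.3 50.7]
   -110 35 y 242.8 [234.5 251.5] z [47.3 50.6]
   -95 32 y 244.5 [237.2 251.9] z [46.8 49.3]
   -80 34 y 245.7 [237.6 252.3] z [47.2 50.5]
   -65 26 y 248.2 [241.4 255.5] z [45.9 48.9]
   -50 24 y 249.8 [243.8 255.8] z [46.6 49.3]
   -35 28 y 251.7 [245.2 259.5] z [47.  49.7]
   -20 72 y 254.4 [236.1 273.5] z [49.3 54.4]
   -5 98 y 254.5 [232.7 276.5] z [50.8 55.7]
   10 60 y 254.3 [236
[... 323 characters left out ...]
2 159 [539.  -85.4  66.2] [602.2 -34.9  71.9] [ 519.  -127.6   60. ]
scene 3 20 327 [534.9 -96.3  10.6] [616.5 -15.4  19.9] [ 491.8 -146.8    3. ]
   -155 55 y 235.4 [221.4 252.5] z [39.6 48.2]
   -140 37 y 231.1 [222.  244.4] z [43.8 50.1]
   -125 20 y 239.4 [233.8 249.7] z [47.2 49.2]
   -110 27 y 240.0 [235.1 249. ] z [46.2 49.6]
   -95 21 y 241.6 [235.5 250.4] z [47.6 50. ]
   -80 19 y 243.9 [237.7 251.6] z [46.1 48.7]
   -65 18 y 246.3 [241.6 254.2] z [47.1 48.3]
   -50 16 y 248.2 [242.  255.4] z [47.1 50.2]
   -35 32 y 249.4 [235.6 271.2] z [46.  51.4]
   -20 64 y 245.9 [231.2 268.8] z [47.7 54.1]
   -5 47 y 247.9 [230.5 275.6] z [50.6 53.7]
   10 16 y 252.6 [239.6 268.6] z [49.9 52. ]
```

```bash
cat > yaw.py <<'E'
from h import *
def ortho(n,ctr,half,z,k=6,s=4):
    acc=0
    for _ in range(k):
        c=env.camera(n);g=np.arange(-half,half,1/s)
        X,Y=np.meshgrid(g,g);pts=np.stack([ctr[0]-Y.ravel(),ctr[1]-X.ravel(),np.full(X.size,z)],1).astype(float)
        rv=cv2.Rodrigues(np.array(c["R"],float))[0]
        uv=cv2.projectPoints(pts,rv,np.array(c["t"],float),c["mtx"],c["D"])[0].reshape(*X.shape,2).astype(np.float32)
        acc=acc+cv2.remap(c["img"],uv[...,0],uv[...,1],cv2.INTER_CUBIC).astype(float)/k
    return acc[:,:,::-1]   # image up=+x, right=-y
E
python3 - <<'E'
from yaw import *
H=np.array([559.5,-81.5])
for n in("top","scene"):
    for z in(80,103):
        A=ortho(n,H,65 if z==80 else 20,z,k=6,s=4 if z==80 else 12)
        if z==80:
            cv2.imwrite(f"pics/o_{n}.png",A)
            continue
        g=cv2.GaussianBlur(A.mean(2),(0,0),12);gx,gy=cv2.Sobel(g,6,1,0),cv2.Sobel(g,6,0,1)
        yy,xx=np.mgrid[:len(g),:len(g)];m=np.hypot(xx-len(g)/2,yy-len(g)/2)<14*12
        for r in(10,12,14,16):
            m=np.hypot(xx-len(g)/2,yy-len(g)/2)<r*12
            zc=((gx+1j*gy)**4/np.maximum(np.hypot(gx,gy),1e-6)**2)[m].sum();t=((gx**2+gy**2))[m].sum()
            # image up=+x,right=-y : world yaw = -image angle (image y down: u=right=-y,v=down=-x)
            a=np.angle(zc)/4; print(n,r,"image angle deg",np.degrees(a).round(1),"coh",abs(zc/t).round(2))
    c=env.camera(n);Q=cloud(c,np.ones((384,512),bool));Q=Q[(np.linalg.norm(Q[:,:2]-H,axis=1)<60)&(Q[:,2]>120)&(Q[:,2]<135)]
    d=Q[:,:2]-H;a=np.degrees(np.arctan2(d[:,1],d[:,0]))
    for k in range(-180,180,40):
        m=(a>=k)&(a<k+40)
        if m.sum():print(n,k,m.sum(),Q[m].mean(0).round(1),a[m].mean().round(1))
a,b=[cv2.imread(f"pics/o_{n}.png") for n in("top","scene")]
cv2.imwrite("pics/o.png",cv2.resize(np.hstack([a,b]),(800,400)))
E
```

```text
top 10 image angle deg -0.6 coh 0.86
top 12 image angle deg -0.6 coh 0.77
top 14 image angle deg -0.4 coh 0.75
top 16 image angle deg 0.3 coh 0.75
top -140 11 [ 539.1 -120.2  127.1] -117.8
top -20 10 [606.6 -79.9 126.9] 2.0
top 100 10 [538.3 -42.7 127.1] 118.7
scene 10 image angle deg -3.1 coh 0.62
scene 12 image angle deg -5.4 coh 0.55
scene 14 image angle deg -7.2 coh 0.54
scene 16 image angle deg -8.5 coh 0.5
scene -140 11 [ 533.7 -121.5  125.3] -122.8
scene -20 13 [602.8 -80.6 124.6] 1.0
scene 100 14 [533.7 -43.  124.4] 123.9[ WARN:0@10.973] global loadsave.cpp:1063 imwrite_ Unsupported depth image for selected encoder is fallbacked to CV_8U.
```

View pics/o.png

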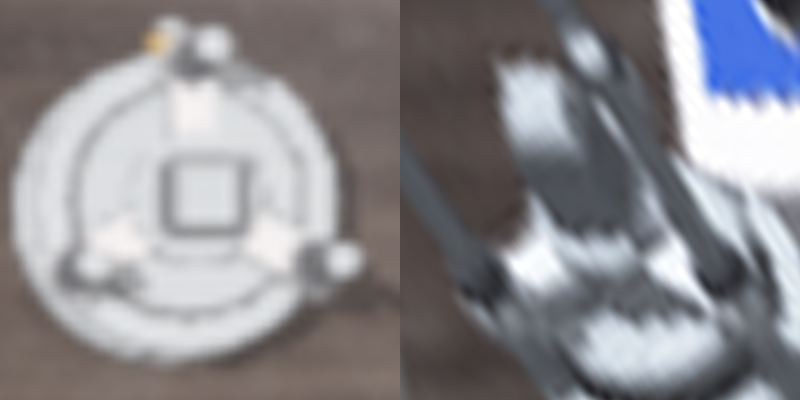

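The top ortho view shows the screw's square head at (205,198), lined up with world x to about 1°. The rods are at (205,45), (95,265) and (330,260), so the vessel's yaw is about 0. I'll move to hover over the grip.

```bash
cat >> h.py <<'E'
def go(x,y,z,yawdeg,pose=None):
    s=env.state();R=Rt(s);p=np.array(s["tool_pos"])
    yaw=np.degrees(np.arctan2(R.as_matrix()[1,0],R.as_matrix()[0,0]))
    d=R.inv().apply(np.array([x,y,z])-p)/1000
    print("t",round(s["time_s"],2),"p",p.round(1),"yaw",yaw.round(2),"-> shift",d.round(4),"drz",round(-(yawdeg-yaw),2),"(mod 360)")
E
python3 -c "
from h import *
go(456,244,150,186.8)"
```

```text
t 2.5 p [ 229.7 -472.1  211. ] yaw 25.94 -> shift [ 0.5168 -0.5449  0.061 ] drz -160.86 (mod 360)
```

Emit:
{"op": "servo_tool", "data": {"xyz": [[0.26,-0.27,0.0],[0.26,-0.27,0.0],[0.26,-0.27,0.0],[0.26,-0.27,0.0],[0.26,-0.27,0.0],[0.26,-0.27,0.0],[0.26,-0.27,0.0],[0.26,-0.27,0.0]], "dr": [[0,0,-10],[0,0,-20],[0,0,-30],[0,0,-40],[0,0,-50],[0,0,-60],[0,0,-70],[0,0,-80]], "claw": 1}}

```text
time_s: 3.5
tool_pos: [345.7, -114.4, 211.2]
ee_rot: [0.0, 0.599, 0.801, 0.0]
wrist_force: [0.1, -0.5, 0.2]
finger_gap: 85.2
finger_force: 0.0
```

```bash
python3 -c "
from h import *
go(456,244,120,186.8)"
```

```text
t 3.5 p [ 345.7 -114.4  211.2] yaw 106.46 -> shift [0.3125 0.2073 0.0911] drz -80.34 (mod 360)
```

Emit:
{"op": "servo_tool", "data": {"xyz": [[0.3125,0.2073,0.06],[0.3125,0.2073,0.06],[0.3125,0.2073,0.06],[0.3125,0.2073,0.06],[0.3125,0.2073,0.06],[0.3125,0.2073,0.09],[0.3125,0.2073,0.09],[0.3125,0.2073,0.09]], "dr": [[0,0,-10.3],[0,0,-20.6],[0,0,-31],[0,0,-41],[0,0,-51],[0,0,-61],[0,0,-71],[0,0,-80.3]]}}

```text
time_s: 4.5
tool_pos: [458.3, 243.0, 119.8]
ee_rot: [-0.001, -0.058, 0.998, -0.0]
wrist_force: [-0.3, -0.4, -0.0]
finger_gap: 85.7
finger_force: 0.0
```

```bash
python3 -c "
from h import *
go(456,244,24,186.8);print(env.state()['joint_pos'].round(2))"
```

```text
t 4.5 p [458.3 243.  119.8] yaw -173.32 -> shift [0.002  0.0013 0.0958] drz -360.12 (mod 360)
[ 0.35  0.35 -0.32  0.9   0.    0.23]
```

Emit:
{"op": "servo_tool", "data": {"xyz": [[0,0,0.04],[0,0,0.07],[0,0,0.09],[0,0,0.097],[0,0,0.097],[0,0,0.097]], "dr": [[0,0,0],[0,0,0],[0,0,0],[0,0,0],[0,0,0],[0,0,0]]}}

```text
time_s: 5.25
tool_pos: [459.6, 242.1, 24.9]
ee_rot: [0.001, -0.054, 0.999, 0.0]
wrist_force: [1.1, 0.3, 1.0]
finger_gap: 85.2
finger_force: 0.0
```

Emit:
{"op": "servo_tool", "data": {"xyz": [[0,0,0],[0,0,0],[0,0,0],[0,0,0],[0,0,0],[0,0,0]], "dr": [[0,0,0],[0,0,0],[0,0,0],[0,0,0],[0,0,0],[0,0,0]], "claw": 0, "squeeze": 80}}

```text
time_s: 6.0
tool_pos: [459.0, 243.8, 24.7]
ee_rot: [0.0, -0.055, 0.998, 0.002]
wrist_force: [-3.3, 8.0, 7.1]
finger_gap: 14.0
finger_force: 78.2
```

Emit:
{"op": "servo_tool", "data": {"xyz": [[0,0,0],[0,0,-0.01],[0,0,-0.02],[0,0,-0.03],[0,0,-0.05],[0,0,-0.08],[0,0,-0.12],[0,0,-0.16]], "dr": [[0,0,0],[0,0,0],[0,0,0],[0,0,0],[0,0,0],[0,0,0],[0,0,0],[0,0,0]]}}

```text
time_s: 7.0
tool_pos: [458.6, 241.5, 185.5]
ee_rot: [-0.0, -0.054, 0.999, -0.0]
wrist_force: [0.8, 0.7, -1.9]
finger_gap: 14.1
finger_force: 78.7
```

```bash
python3 - <<'E'
from h import *
print(env.state())
c=env.camera("top");cv2.imwrite("pics/l.png",np.hstack([cv2.resize(c["img"][140:300,130:290,::-1],(400,400),interpolation=2),cv2.resize(env.camera("scene")["img"][110:270,100:260,::-1],(400,400),interpolation=2)]))
go(460,-81,220,180)
E
```

```text
{'time_s': 7.0, 'joint_pos': array([ 3.43803393e-01,  2.94177737e-01, -2.17407692e-01,  1.05952301e+00,
       -3.99881236e-04,  2.35141986e-01]), 'joint_vel': array([-0.00167895, -0.24849267,  0.54052972,  0.78548271,  0.00196548,
        0.00178336]), 'tau': array([ 2.15084008e-01, -5.30917060e+01,  3.03060579e+01, -1.81932651e+00,
       -3.53191118e-02,  1.25673476e-03]), 'tool_pos': array([458.55076191, 241.45633431, 185.54111634]), 'ee_rot': array([-9.24917582e-05, -5.43040075e-02,  9.98524417e-01, -2.36167980e-04]), 'wrist_force': array([ 0.80015983,  0.67953125, -1.85277519]), 'torque': array([ 0.04099154,  0.07805525, -0.00055236]), 'finger_force': 78.71899031102657, 'finger_gap': 14.096410533303839}
t 7.1 p [461.2 242.5 188.4] yaw -173.77 -> shift [ 0.0361 -0.3214 -0.0322] drz -353.77 (mod 360)
```

View pics/l.png

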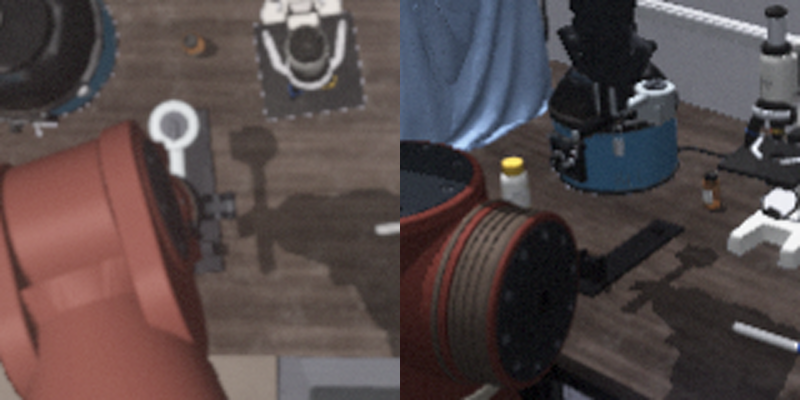

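The wrench is lifted level, with its ring head at about pixel (199.6,190) in the top view, and the stand stayed in place. I'll measure where the ring is relative to the tool.

```bash
cat >> h.py <<'E'
def ring(ztop,guess,r=34):
    out=[]
    for _ in range(3):
        c=env.camera("top");rv=cv2.Rodrigues(np.array(c["R"],float))[0]
        pr=lambda X:cv2.projectPoints(np.array([X],float),rv,np.array(c["t"],float),c["mtx"],c["D"])[0].ravel()
        s=8;u=pr([*guess,ztop]);w=22
        x0,y0=np.round(u).astype(int)-w
        g=cv2.GaussianBlur(cv2.resize(c["img"][y0:y0+2*w,x0:x0+2*w].mean(2).astype(np.float32),None,fx=s,fy=s,interpolation=cv2.INTER_CUBIC),(0,0),3)
        f=432.677/(c["R"]@np.array([*guess,ztop])+c["t"])[2]*s
        best=None
        T=np.zeros((int(60*f)|1,)*2,np.float32);k=len(T)//2
        cv2.circle(T,(k,k),int(25*f),1,-1);cv2.circle(T,(k,k),int(14*f),0,-1);T=cv2.GaussianBlur(T,(0,0),4)
        m=cv2.matchTemplate(g,T,cv2.TM_CCOEFF_NORMED);_,v,_,l=cv2.minMaxLoc(m)
        px=((l[0]+k+.5)/s-.5+x0,(l[1]+k+.5)/s-.5+y0);out.append([*atz(c,px,ztop)[:2],v])
    return np.array(out)
def st(n=5):
    ps=[];F=[];M=[]
    for _ in range(n):
        env.camera("top");s=env.state();ps.append(s["tool_pos"]);F.append(s["wrist_force"]);M.append(s["torque"])
    return np.mean(ps,0),np.mean(F,0),np.mean(M,0)
E
python3 - <<'E'
from h import *
print(ring(213,(543,252)).round(2));p,F,M=st(3);print(p.round(1),F.round(1),M.round(2),Rt(env.state()).as_euler('ZYX',degrees=True).round(1))
c=env.camera("top");Q=cloud(c,np.ones((384,512),bool));Q=Q[(np.linalg.norm(Q[:,:2]-(545,252),axis=1)<25)&(Q[:,2]>150)];print(np.percentile(Q[:,2],[20,50,80]))
E
```

```text
[[547.7  249.68   0.9 ]
 [546.76 248.72   0.9 ]
 [545.51 248.06   0.89]]
[458.  241.5 182.9] [-0.3 -0.3 -2.1] [-0.01  0.13  0.01] [-1.738e+02 -1.000e-01 -1.800e+02]
[202.39997026 204.85405587 207.53289893]
```

```bash
cat >> h.py <<'E'
def rel(C,*Ts):
    a=np.radians(C[3]);ex=np.array([np.cos(a),np.sin(a)]);ey=np.array([np.sin(a),-np.cos(a)])
    for T in Ts:
        d=np.array(T[:2])-C[:2];print("xyz",[round(float(v)/1000,4) for v in(d@ex,d@ey,C[2]-T[2])],"drz",round(C[3]-T[3],2))
E
python3 -c "
from h import *
rel((458.9,241.7,184,186.24),(368,241,190,186.24),(368,-81,190,183.5))"
```

```text
xyz [0.0904, 0.0092, -0.006] drz 0.0
xyz [0.1254, -0.3109, -0.006] drz 2.74
```

Emit:
{"op": "servo_tool", "data": {"xyz": [[0.06,0.006,-0.006],[0.0904,0.0092,-0.006],[0.0904,0.0,-0.006],[0.1254,-0.3109,-0.006],[0.1254,-0.3109,-0.006],[0.1254,-0.3109,-0.006],[0.1254,-0.3109,-0.006],[0.1254,-0.3109,-0.006]], "dr": [[0,0,0],[0,0,0],[0,0,0],[0,0,1],[0,0,2.74],[0,0,2.74],[0,0,2.74],[0,0,2.74]]}}

```text
time_s: 8.45
tool_pos: [368.2, -83.3, 190.0]
ee_rot: [0.0, -0.03, 1.0, -0.0]
wrist_force: [2.4, -0.1, -1.2]
finger_gap: 13.9
finger_force: 78.8
```

```bash
python3 -c "
from h import *
go(368,-81,190,183.5);rel((368,-81,190,183.5),(472,-81,190,183.5))"
```

```text
t 8.45 p [368.2 -83.3 190. ] yaw -176.52 -> shift [0.0001 0.0023 0.    ] drz -360.02 (mod 360)
xyz [-0.1038, -0.0063, 0.0] drz 0.0
```

Emit:
{"op": "servo_tool", "data": {"xyz": [[-0.05,-0.0032,0],[-0.09,-0.0055,0],[-0.1038,-0.0063,0],[-0.1038,-0.0063,0],[-0.1038,-0.0063,0]], "dr": [[0,0,0],[0,0,0],[0,0,0],[0,0,0],[0,0,0]]}}

```text
time_s: 9.07
tool_pos: [470.8, -80.2, 189.8]
ee_rot: [-0.001, -0.031, 1.0, 0.0]
wrist_force: [-0.9, 0.1, -1.8]
finger_gap: 13.9
finger_force: 78.8
```

```bash
python3 - <<'E'
from h import *
from yaw import ortho
p,F,M=st(4);print(p.round(1),F.round(1),M.round(2))
for z in(213,219):print(ring(z,(560,-78)).mean(0).round(2))
c=env.camera("top");Q=cloud(c,np.ones((384,512),bool));q=Q[(np.linalg.norm(Q[:,:2]-(560,-78),axis=1)<40)&(Q[:,2]>190)];print(np.percentile(q[:,2],[10,50,80,95]))
A=ortho("top",(540,-81.5),65,215,k=1);B=ortho("scene",(540,-81),90,170,k=1,s=3)
cv2.imwrite("pics/p.png",np.hstack([cv2.resize(A,(400,400)),cv2.resize(env.camera("scene")["img"][130:270,210:350,::-1].astype(float),(400,400),interpolation=2)]).astype(np.uint8))
E
```

```text
[471.2 -80.2 190.2] [ 0.2 -0.3 -1.8] [ 0.    0.15 -0.04]
[558.95 -76.61   0.62]
[558.78 -75.66   0.63]
[208.64851027 213.31986298 657.64781316 679.87058943]
```

View pics/p.png

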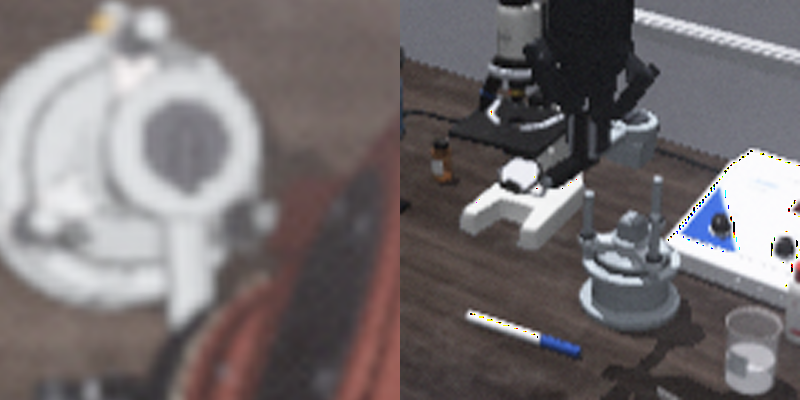

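The wrench head is level above the vessel, with its ring at ortho pixel (185,143), i.e. (558.5,-76.6) mm. It has to shift about −5 mm in y. I'll centre it and go down to just above the screw head.

```bash
python3 -c "
from h import *
rel((472,-81,190,183.5),(472.6,-86,128,183.5))"
```

```text
xyz [-0.0003, -0.005, 0.062] drz 0.0
```

Emit:
{"op": "servo_tool", "data": {"xyz": [[-0.0003,-0.005,0.0],[-0.0003,-0.005,0.02],[-0.0003,-0.005,0.04],[-0.0003,-0.005,0.055],[-0.0003,-0.005,0.062],[-0.0003,-0.005,0.062]], "dr": [[0,0,0],[0,0,0],[0,0,0],[0,0,0],[0,0,0],[0,0,0]]}}

```text
time_s: 10.52
tool_pos: [472.4, -85.5, 127.9]
ee_rot: [-0.0, -0.031, 1.0, 0.0]
wrist_force: [0.3, -0.6, -0.8]
finger_gap: 14.0
finger_force: 78.8
```

```bash
python3 - <<'E'
from h import *
p,F,M=st(3);print(p.round(1),F.round(1),M.round(2))
for z in(151,157):print(ring(z,(559,-81)).mean(0).round(2))
from yaw import ortho
A=ortho("top",(550,-81.5),65,155,k=2)
cv2.imwrite("pics/q.png",np.hstack([cv2.resize(A,(400,400)),cv2.resize(env.camera("scene")["img"][150:250,240:340,::-1].astype(float),(400,400),interpolation=2)]).astype(np.uint8))
E
```

```text
[473.  -85.6 128.5] [ 0.  -0.2 -2.1] [-0.01  0.12  0.01]
[ 5.6078e+02 -8.3070e+01  5.5000e-01]
[ 5.6042e+02 -8.2140e+01  5.6000e-01]
```

View pics/q.png

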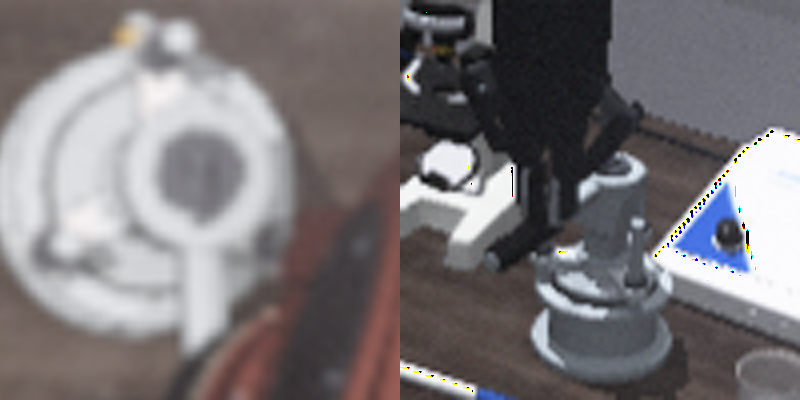

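The wrench head sits over the screw between the rods, its dark centre at (203,173), i.e. (558.8,-82.5) mm. I'll lower it gently.

Emit:
{"op": "servo_tool", "data": {"xyz": [[0,0,0.004],[0,0,0.007],[0,0,0.009],[0,0,0.011],[0,0,0.013],[0,0,0.015],[0,0,0.015]], "dr": [[0,0,0],[0,0,0],[0,0,0],[0,0,0],[0,0,0],[0,0,0],[0,0,0]]}}

```text
time_s: 12.0
tool_pos: [472.9, -85.4, 113.0]
ee_rot: [0.0, -0.031, 1.0, 0.0]
wrist_force: [2.3, 0.1, -2.1]
finger_gap: 13.7
finger_force: 79.1
```

```bash
python3 -c "
from h import *
p,F,M=st(2);print(p.round(1),F.round(1),M.round(2))"
```

```text
[473.  -85.4 113.1] [ 2.8 -0.1 -2.3] [ 0.11 -0.44 -0.04]
```

Emit:
{"op": "servo_tool", "data": {"xyz": [[-0.0015,0,0.002],[-0.0015,0,0.004],[-0.0015,0,0.006],[-0.0015,0,0.008],[-0.0015,0,0.008]], "dr": [[0,0,0],[0,0,0],[0,0,0],[0,0,0],[0,0,0]]}}

```text
time_s: 12.72
tool_pos: [474.0, -85.2, 104.8]
ee_rot: [-0.0, -0.031, 1.0, 0.0]
wrist_force: [0.6, -0.1, -1.7]
finger_gap: 13.7
finger_force: 79.0
```

```bash
python3 -c "
from h import *
p,F,M=st(2);print(p.round(1),F.round(1),M.round(2))"
```

```text
[474.  -85.2 105. ] [ 0.7  0.4 -2.6] [ 0.15 -0.    0.07]
```

Emit:
{"op": "servo_tool", "data": {"xyz": [[-0.0005,0,0.002],[-0.0005,0,0.004],[-0.0005,0,0.006],[-0.0005,0,0.008],[-0.0005,0,0.008]], "dr": [[0,0,0],[0,0,0],[0,0,0],[0,0,0],[0,0,0]]}}

```text
time_s: 13.45
tool_pos: [473.9, -85.3, 96.9]
ee_rot: [-0.001, -0.03, 1.0, -0.0]
wrist_force: [-5.4, 0.8, 4.2]
finger_gap: 14.0
finger_force: 79.9
```

```bash
python3 -c "
from h import *
p,F,M=st(2);print(p.round(1),F.round(1),M.round(2))
print(ring(126,(560,-81)).mean(0));c=env.camera('top');Q=cloud(c,np.ones((384,512),bool));q=Q[(np.linalg.norm(Q[:,:2]-(560,-81),axis=1)<24)&(Q[:,2]<180)&(Q[:,2]>105)];print(len(q),np.percentile(q[:,2],[10,50,90]))"
```

```text
[474.  -85.2  97. ] [-5.2  0.5  4.3] [0.03 1.09 0.01]
[ 5.60192488e+02 -8.21830383e+01  4.76669530e-01]
234 [120.73507113 124.68709971 129.52712371]
```

Emit:
{"op": "servo_tool", "data": {"xyz": [[0.0008,0,0.0],[0.0008,0,0.001],[0.0008,0,0.002],[0.0008,0,0.002]], "dr": [[0,0,0],[0,0,0],[0,0,0],[0,0,0]]}}

```text
time_s: 14.25
tool_pos: [473.1, -85.3, 94.9]
ee_rot: [-0.001, -0.031, 1.0, -0.0]
wrist_force: [-6.5, 0.6, 7.2]
finger_gap: 14.0
finger_force: 80.0
```

```bash
python3 -c "
from h import *
p,F,M=st(2);print(p.round(1),F.round(1),M.round(2))"
```

```text
[473.2 -85.3  95. ] [-6.9 -0.5  6. ] [-0.05  1.2   0.  ]
```

```bash
python3 - <<'E'
from h import *
a=np.mean([env.camera("scene")["img"].astype(float) for _ in range(4)],0)
cv2.imwrite("pics/r.png",cv2.resize(a[165:240,250:350,::-1].astype(np.uint8),(800,600),interpolation=cv2.INTER_CUBIC))
c=env.camera("scene");rv=cv2.Rodrigues(np.array(c["R"],float))[0]
for X in([559.5,-81,127],[559.5,-81,80],[537,-120,127],[537,-42,127],[540,-81,80]):
    print(X,(cv2.projectPoints(np.array([X],float),rv,np.array(c["t"],float),c["mtx"],c["D"])[0].ravel()-[250,165])*8)
E
```

```text
[559.5, -81, 127] [333.76564639 263.52127122]
[559.5, -81, 80] [328.77201144 377.55995851]
[537, -120, 127] [392.95557223 321.55928054]
[537, -42, 127] [207.19028313 255.69426614]
[540, -81, 80] [298.71939944 399.61395947]
```

View pics/r.png

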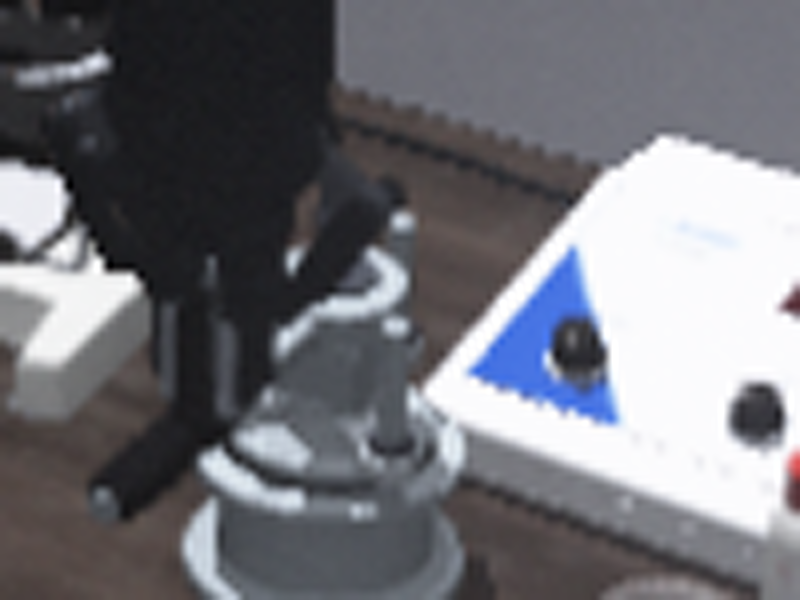

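The ring is centred near (340,275), against about (339,267) predicted for a seated wrench (after the offset seen at the rod tip). So it looks fully down. I'll ease the downward press and make the first clockwise stroke about the screw axis.

Emit:
{"op": "servo_tool", "data": {"xyz": [[0.0006,0.0068,-0.002],[0.0,0.0136,-0.002],[-0.0014,0.0203,-0.002],[-0.0033,0.0269,-0.002],[-0.0056,0.0333,-0.002],[-0.0085,0.0395,-0.002],[-0.0118,0.0455,-0.002],[-0.0156,0.0511,-0.002]], "dr": [[0,0,4.5],[0,0,9],[0,0,13.5],[0,0,18],[0,0,22.5],[0,0,27],[0,0,31.5],[0,0,36]]}}

```text
time_s: 15.6
tool_pos: [486.3, -33.0, 97.0]
ee_rot: [-0.0, 0.281, 0.96, 0.0]
wrist_force: [-2.9, 1.2, 2.5]
finger_gap: 13.8
finger_force: 79.7
```

```bash
cat >> h.py <<'E'
AX=np.array([560.3,-80.5])
def tq(n=2):
    p,F,M=st(n);R=Rt(env.state()).as_matrix();yaw=np.degrees(np.arctan2(-R[1,0],-R[0,0]))
    d=p[:2]-AX;e=R[:2,0]
    cen=p[:2]-87*e
    print("t",round(env.state()["time_s"],2),"p",p.round(1),"wyaw",yaw.round(2),"F",F.round(1),"M",M.round(2),"tauFxr",round((d[0]*F[1]-d[1]*F[0])/1000,3),"+Mz",round((d[0]*F[1]-d[1]*F[0])/1000+M[2],3),"cen",cen.round(1))
E
python3 -c "
from h import *
tq()"
```

```text
t 15.7 p [486.5 -32.7  97. ] wyaw -32.51 F [-3.3  0.4  2.7] M [0.16 0.78 0.03] tauFxr 0.129 +Mz 0.157 cen [559.9 -79.4]
```

Emit:
{"op": "servo_tool", "data": {"xyz": [[-0.001,-0.0129,0],[-0.0038,-0.0254,0],[-0.0085,-0.0375,0],[-0.0149,-0.0487,0],[-0.0229,-0.0588,0],[-0.0323,-0.0676,0],[-0.0428,-0.075,0],[-0.0544,-0.0807,0]], "dr": [[0,0,-8.5],[0,0,-17],[0,0,-25.5],[0,0,-34],[0,0,-42.5],[0,0,-51],[0,0,-59.5],[0,0,-68]]}}

```text
time_s: 16.7
tool_pos: [489.8, -130.9, 97.1]
ee_rot: [0.001, -0.308, 0.951, 0.0]
wrist_force: [2.3, 4.8, -1.1]
finger_gap: 14.1
finger_force: 79.2
```

```bash
python3 -c "
from h import *
tq()"
```

```text
t 16.8 p [ 490.4 -131.7   97.1] wyaw 35.68 F [1.1 2.7 0.4] M [ 0.8  -0.13  0.26] tauFxr -0.134 +Mz 0.127 cen [561.1 -80.9]
```

Emit:
{"op": "servo_tool", "data": {"xyz": [[-0.001,0.0129,0],[-0.0038,0.0254,0],[-0.0085,0.0375,0],[-0.0149,0.0487,0],[-0.0229,0.0588,0],[-0.0323,0.0676,0],[-0.0428,0.075,0],[-0.0544,0.0807,0]], "dr": [[0,0,8.5],[0,0,17],[0,0,25.5],[0,0,34],[0,0,42.5],[0,0,51],[0,0,59.5],[0,0,68]]}}

```text
time_s: 17.8
tool_pos: [486.0, -32.8, 97.1]
ee_rot: [0.0, 0.283, 0.959, -0.0]
wrist_force: [-1.2, 0.5, 1.2]
finger_gap: 13.8
finger_force: 79.6
```

```bash
python3 -c "
from h import *
tq()"
```

```text
t 17.9 p [486.5 -32.2  97.1] wyaw -32.65 F [-2.3  1.3  2.5] M [0.19 0.41 0.02] tauFxr 0.018 +Mz 0.041 cen [559.7 -79.2]
```

Emit:
{"op": "servo_tool", "data": {"xyz": [[-0.001,-0.0129,0],[-0.0038,-0.0254,0],[-0.0085,-0.0375,0],[-0.0149,-0.0487,0],[-0.0229,-0.0588,0],[-0.0323,-0.0676,0],[-0.0428,-0.075,0],[-0.0544,-0.0807,0]], "dr": [[0,0,-8.5],[0,0,-17],[0,0,-25.5],[0,0,-34],[0,0,-42.5],[0,0,-51],[0,0,-59.5],[0,0,-68]]}}

```text
time_s: 18.9
tool_pos: [489.5, -130.8, 97.1]
ee_rot: [0.001, -0.308, 0.951, 0.0]
wrist_force: [5.2, 4.5, -2.5]
finger_gap: 14.3
finger_force: 79.1
```

```bash
python3 -c "
from h import *
tq()"
```

```text
t 19.0 p [ 490.2 -131.6   97.1] wyaw 35.85 F [ 2.5  3.6 -0.2] M [ 1.09 -0.58  0.22] tauFxr -0.125 +Mz 0.092 cen [560.7 -80.6]
```

Emit:
{"op": "servo_tool", "data": {"xyz": [[-0.0005,0.0095,0],[-0.0021,0.0188,0],[-0.0046,0.028,0],[-0.0082,0.0368,0]], "dr": [[0,0,6.25],[0,0,12.5],[0,0,18.75],[0,0,25]]}}

```text
time_s: 19.5
tool_pos: [473.9, -96.2, 97.1]
ee_rot: [0.0, -0.091, 0.996, -0.0]
wrist_force: [2.1, 1.6, 0.2]
finger_gap: 13.5
finger_force: 79.4
```

```bash
python3 -c "
from h import *
tq(1)"
```

```text
t 19.55 p [473.8 -95.2  97.1] wyaw 10.12 F [0.8 1.4 0.2] M [ 0.09 -0.45  0.04] tauFxr -0.107 +Mz -0.063 cen [559.4 -79.9]
```

Emit:
{"op": "servo_tool", "data": {"xyz": [[-0.0005,0.0091,0],[-0.0019,0.0181,0]], "dr": [[0,0,6],[0,0,12]]}}

```text
time_s: 19.8
tool_pos: [472.7, -78.1, 97.1]
ee_rot: [0.0, 0.013, 1.0, -0.0]
wrist_force: [1.7, -0.4, 0.8]
finger_gap: 13.7
finger_force: 79.5
```

```bash
python3 -c "
from h import *
tq(1)"
```

```text
t 19.85 p [472.7 -77.3  97.2] wyaw -1.77 F [0.6 0.4 1.6] M [ 0.02 -0.25  0.11] tauFxr -0.04 +Mz 0.075 cen [559.7 -80. ]
```

Emit:
{"op": "servo_tool", "data": {"xyz": [[-0.0005,0.0091,0],[-0.0019,0.0181,0]], "dr": [[0,0,6],[0,0,12]]}}

```text
time_s: 20.1
tool_pos: [474.8, -60.1, 97.1]
ee_rot: [0.0, 0.117, 0.993, -0.0]
wrist_force: [-0.9, 0.6, 1.0]
finger_gap: 13.8
finger_force: 79.6
```

```bash
python3 -c "
from h import *
tq(1)"
```

```text
t 20.15 p [475.  -59.3  97.1] wyaw -13.71 F [-1.1  1.1  1. ] M [-0.03  0.09  0.06] tauFxr -0.072 +Mz -0.007 cen [559.5 -79.9]
```

Emit:
{"op": "servo_tool", "data": {"xyz": [[-0.0005,0.0091,0],[-0.0019,0.0181,0],[-0.0037,0.0253,0]], "dr": [[0,0,6],[0,0,12],[0,0,17]]}}

```text
time_s: 20.52
tool_pos: [484.0, -36.2, 97.0]
ee_rot: [-0.0, 0.262, 0.965, -0.0]
wrist_force: [-1.2, 1.4, 3.0]
finger_gap: 13.6
finger_force: 79.8
```

```bash
python3 -c "
from h import *
tq(1);tq(2)"
```

```text
t 20.57 p [484.3 -35.7  97. ] wyaw -30.58 F [-2.   0.9  3.2] M [0.23 0.56 0.07] tauFxr 0.018 +Mz 0.086 cen [559.2 -79.9]
t 20.68 p [484.1 -36.1  96.9] wyaw -30.19 F [-1.7  0.9  3.2] M [0.38 0.41 0.12] tauFxr 0.006 +Mz 0.127 cen [559.3 -79.8]
```

Emit:
{"op": "servo_tool", "data": {"xyz": [[-0.001,-0.0129,0],[-0.0038,-0.0254,0],[-0.0085,-0.0375,0],[-0.0149,-0.0487,0],[-0.0229,-0.0588,0],[-0.0323,-0.0676,0],[-0.0428,-0.075,0],[-0.0516,-0.0795,0]], "dr": [[0,0,-8.5],[0,0,-17],[0,0,-25.5],[0,0,-34],[0,0,-42.5],[0,0,-51],[0,0,-59.5],[0,0,-66]]}}

```text
time_s: 21.68
tool_pos: [489.6, -131.1, 97.1]
ee_rot: [0.001, -0.309, 0.951, 0.0]
wrist_force: [4.9, 5.9, -1.4]
finger_gap: 13.8
finger_force: 79.0
```

```bash
python3 -c "
from h import *
tq(2)
c=env.camera('top');Q=cloud(c,np.ones((384,512),bool));q=Q[(np.linalg.norm(Q[:,:2]-(560,-81),axis=1)<24)&(Q[:,2]<180)&(Q[:,2]>105)];print(len(q),np.percentile(q[:,2],[10,50,90]))"
```

```text
t 21.77 p [ 490.  -131.6   97. ] wyaw 35.95 F [ 2.4  3.9 -0.8] M [ 1.14 -0.67  0.21] tauFxr -0.15 +Mz 0.055 cen [560.4 -80.5]
241 [121.24600994 124.6562908  128.45522884]
```

Emit:
{"op": "servo_tool", "data": {"xyz": [[-0.0004,0.0083,0],[-0.0016,0.0166,0]], "dr": [[0,0,5.5],[0,0,11]]}}

```text
time_s: 22.08
tool_pos: [480.3, -116.7, 97.0]
ee_rot: [0.0, -0.213, 0.977, -0.0]
wrist_force: [1.9, 0.8, 0.2]
finger_gap: 14.1
finger_force: 79.4
```

```bash
python3 -c "
from h import *
tq(1)"
```

```text
t 22.12 p [ 479.8 -115.9   97. ] wyaw 24.33 F [0.3 0.9 1. ] M [ 0.24 -0.34  0.02] tauFxr -0.062 +Mz -0.038 cen [559.  -80.1]
```

Emit:
{"op": "servo_tool", "data": {"xyz": [[-0.0003,0.0068,0],[-0.0011,0.0136,0]], "dr": [[0,0,4.5],[0,0,9]]}}

```text
time_s: 22.38
tool_pos: [475.6, -104.0, 97.1]
ee_rot: [0.0, -0.136, 0.991, -0.0]
wrist_force: [-1.2, 0.3, 0.5]
finger_gap: 13.8
finger_force: 79.5
```

```bash
python3 -c "
from h import *
tq(1)"
```

```text
t 22.43 p [ 475.4 -103.3   97.1] wyaw 15.44 F [0.6 1.4 0.5] M [ 0.09 -0.21  0.1 ] tauFxr -0.106 +Mz -0.006 cen [559.2 -80.2]
```

Emit:
{"op": "servo_tool", "data": {"xyz": [[-0.0002,0.0061,0],[-0.0008,0.0121,0]], "dr": [[0,0,4],[0,0,8]]}}

```text
time_s: 22.68
tool_pos: [473.6, -92.1, 97.1]
ee_rot: [0.001, -0.067, 0.998, -0.0]
wrist_force: [0.7, 0.7, 1.1]
finger_gap: 13.9
finger_force: 79.5
```

```bash
python3 -c "
from h import *
tq(1)"
```

```text
t 22.73 p [473.5 -91.5  97.1] wyaw 7.51 F [1.4 0.8 0.8] M [ 0.14 -0.48  0.06] tauFxr -0.055 +Mz 0.008 cen [559.8 -80.1]
```

Emit:
{"op": "servo_tool", "data": {"xyz": [[-0.0002,0.0061,0],[-0.0008,0.0121,0]], "dr": [[0,0,4],[0,0,8]]}}

```text
time_s: 22.98
tool_pos: [472.7, -80.0, 97.1]
ee_rot: [0.0, 0.003, 1.0, -0.0]
wrist_force: [0.2, 1.0, 1.2]
finger_gap: 14.1
finger_force: 79.6
```

```bash
python3 -c "
from h import *
tq(1)"
```

```text
t 23.02 p [472.6 -79.5  97.1] wyaw -0.49 F [0.7 0.5 0.6] M [ 0.07 -0.28  0.1 ] tauFxr -0.045 +Mz 0.055 cen [559.6 -80.2]
```

Emit:
{"op": "servo_tool", "data": {"xyz": [[-0.0002,0.0061,0],[-0.0008,0.0121,0]], "dr": [[0,0,4],[0,0,8]]}}

```text
time_s: 23.28
tool_pos: [473.4, -67.9, 97.0]
ee_rot: [0.0, 0.072, 0.997, -0.0]
wrist_force: [-0.9, 0.5, 0.7]
finger_gap: 14.1
finger_force: 79.6
```

```bash
python3 -c "
from h import *
tq(1)"
```

```text
t 23.32 p [473.4 -67.3  97. ] wyaw -8.49 F [-0.   1.1  1.7] M [ 0.   -0.09  0.1 ] tauFxr -0.091 +Mz 0.01 cen [559.4 -80.2]
```

Emit:
{"op": "servo_tool", "data": {"xyz": [[-0.0002,0.0061,0],[-0.0008,0.0121,0]], "dr": [[0,0,4],[0,0,8]]}}

```text
time_s: 23.58
tool_pos: [475.8, -56.0, 97.0]
ee_rot: [-0.0, 0.142, 0.99, -0.0]
wrist_force: [-1.4, 0.8, 2.0]
finger_gap: 13.9
finger_force: 79.7
```

```bash
python3 -c "
from h import *
tq(1)"
```

```text
t 23.62 p [475.9 -55.5  97. ] wyaw -16.48 F [-1.6  1.   2.3] M [0.13 0.2  0.09] tauFxr -0.041 +Mz 0.048 cen [559.3 -80.2]
```

Emit:
{"op": "servo_tool", "data": {"xyz": [[-0.0002,0.0061,0],[-0.0008,0.0121,0]], "dr": [[0,0,4],[0,0,8]]}}

```text
time_s: 23.88
tool_pos: [479.6, -45.0, 97.0]
ee_rot: [-0.0, 0.21, 0.978, -0.001]
wrist_force: [-2.0, -1.8, 2.7]
finger_gap: 13.6
finger_force: 79.9
```

```bash
python3 -c "
from h import *
tq(1)"
```

```text
t 23.93 p [479.8 -44.5  96.9] wyaw -24.49 F [-2.9 -1.3  3.2] M [-0.39  0.54  0.17] tauFxr 0.206 +Mz 0.378 cen [559.  -80.6]
```

Emit:
{"op": "servo_tool", "data": {"xyz": [[-0.0002,0.0061,0],[-0.0008,0.0121,0]], "dr": [[0,0,4],[0,0,8]]}}

```text
time_s: 24.18
tool_pos: [485.0, -34.4, 96.8]
ee_rot: [-0.001, 0.278, 0.961, -0.001]
wrist_force: [-4.4, -1.8, 3.1]
finger_gap: 13.7
finger_force: 79.9
```

```bash
python3 -c "
from h import *
tq(2)
c=env.camera('scene')
print(env.look_for('scene','plate_top'),env.look_for('scene','socket'))"
```

```text
t 24.27 p [485.3 -34.   96.9] wyaw -32.26 F [-4.9 -1.9  3.2] M [-0.61  0.84  0.26] tauFxr 0.373 +Mz 0.637 cen [558.8 -80.4]
[{'at': [0.5662, 0.581], 'confidence': 0.73}] [{'at': [0.565, 0.5453], 'confidence': 0.6}]
```

The screw came home at a wrench yaw of about −24°, and it now resists with about 0.6 N·m at rest. I'll ratchet back to mid-gap and finish there, away from the rod.

Emit:
{"op": "servo_tool", "data": {"xyz": [[-0.0006,-0.0105,0],[-0.0026,-0.0208,0],[-0.0057,-0.0308,0],[-0.0101,-0.0403,0],[-0.0157,-0.0492,0],[-0.0255,-0.0615,0],[-0.0255,-0.0615,0]], "dr": [[0,0,-7],[0,0,-14],[0,0,-21],[0,0,-28],[0,0,-35],[0,0,-45],[0,0,-45]]}}

```text
time_s: 25.3
tool_pos: [475.0, -99.4, 97.1]
ee_rot: [0.001, -0.109, 0.994, 0.0]
wrist_force: [2.7, 2.3, -0.1]
finger_gap: 13.7
finger_force: 79.4
```

```bash
python3 -c "
from h import *
tq(2)"
```

```text
t 25.4 p [474.8 -98.8  97.1] wyaw 12.31 F [2.4 2.2 0.2] M [ 0.38 -0.49  0.11] tauFxr -0.145 +Mz -0.032 cen [559.8 -80.3]
```

Emit:
{"op": "servo_tool", "data": {"xyz": [[-0.0001,0.0038,0],[-0.0004,0.0076,0]], "dr": [[0,0,2.5],[0,0,5]]}}

```text
time_s: 25.65
tool_pos: [473.2, -91.1, 97.1]
ee_rot: [0.0, -0.063, 0.998, -0.0]
wrist_force: [1.3, -0.1, 1.2]
finger_gap: 13.8
finger_force: 79.4
```

```bash
python3 -c "
from h import *
tq(2)"
```

```text
t 25.75 p [473.1 -90.9  97.1] wyaw 7.38 F [0.5 0.  0.4] M [-0.03 -0.25 -0.02] tauFxr 0.005 +Mz -0.02 cen [559.3 -79.7]
```

Emit:
{"op": "servo_tool", "data": {"xyz": [[0,0.003,0],[-0.0002,0.0061,0]], "dr": [[0,0,2],[0,0,4]]}}

```text
time_s: 26.0
tool_pos: [472.6, -85.4, 97.1]
ee_rot: [0.0, -0.03, 1.0, -0.0]
wrist_force: [-0.8, -1.2, 0.6]
finger_gap: 13.9
finger_force: 79.5
```

```bash
python3 -c "
from h import *
tq(2)"
```

```text
t 26.1 p [472.5 -85.1  97.1] wyaw 3.47 F [-0.  -0.2  1.2] M [-0.09 -0.18  0.02] tauFxr 0.019 +Mz 0.037 cen [559.3 -79.9]
```

Emit:
{"op": "servo_tool", "data": {"xyz": [[0,0.003,0],[-0.0002,0.0061,0]], "dr": [[0,0,2],[0,0,4]]}}

```text
time_s: 26.35
tool_pos: [472.4, -79.4, 97.1]
ee_rot: [0.0, 0.005, 1.0, -0.0]
wrist_force: [0.8, -0.3, 1.0]
finger_gap: 14.0
finger_force: 79.5
```

```bash
python3 -c "
from h import *
tq(2)"
```

```text
t 26.45 p [472.3 -79.2  97.1] wyaw -0.48 F [0.3 0.2 0.6] M [-0.16 -0.19 -0.04] tauFxr -0.015 +Mz -0.053 cen [559.3 -80. ]
```

Emit:
{"op": "servo_tool", "data": {"xyz": [[0,0.003,0],[-0.0002,0.0061,0]], "dr": [[0,0,2],[0,0,4]]}}

```text
time_s: 26.7
tool_pos: [472.6, -73.3, 97.1]
ee_rot: [0.0, 0.039, 0.999, -0.0]
wrist_force: [0.2, 0.1, 1.0]
finger_gap: 13.6
finger_force: 79.5
```

```bash
python3 -c "
from h import *
tq(2)"
```

```text
t 26.8 p [472.6 -73.1  97.1] wyaw -4.44 F [1.3 0.1 1.2] M [ 0.03 -0.29  0.06] tauFxr -0.02 +Mz 0.041 cen [559.4 -79.8]
```

Emit:
{"op": "servo_tool", "data": {"xyz": [[0,0.003,0],[-0.0002,0.0061,0]], "dr": [[0,0,2],[0,0,4]]}}

```text
time_s: 27.05
tool_pos: [473.4, -67.4, 97.1]
ee_rot: [0.0, 0.074, 0.997, -0.0]
wrist_force: [0.7, -1.9, 1.0]
finger_gap: 13.5
finger_force: 79.5
```

```bash
python3 -c "
from h import *
tq(2)"
```

```text
t 27.15 p [473.4 -67.3  97.1] wyaw -8.42 F [ 1.2 -0.3  1.6] M [-0.19 -0.33  0.17] tauFxr 0.015 +Mz 0.185 cen [559.5 -80. ]
```

Emit:
{"op": "servo_tool", "data": {"xyz": [[0,0.003,0],[-0.0002,0.0061,0]], "dr": [[0,0,2],[0,0,4]]}}

```text
time_s: 27.4
tool_pos: [474.3, -62.0, 97.1]
ee_rot: [0.0, 0.108, 0.994, -0.001]
wrist_force: [-1.0, -4.1, 1.3]
finger_gap: 13.8
finger_force: 79.7
```

```bash
python3 -c "
from h import *
tq(2)"
```

```text
t 27.5 p [474.4 -61.9  97.1] wyaw -12.42 F [ 0.4 -4.1  1.2] M [-1.04 -0.12  0.27] tauFxr 0.344 +Mz 0.611 cen [559.4 -80.6]
```

Emit:
{"op": "servo_tool", "data": {"xyz": [[0,0.0023,0],[-0.0001,0.0046,0]], "dr": [[0,0,1.5],[0,0,3]]}}

```text
time_s: 27.75
tool_pos: [475.4, -57.2, 97.1]
ee_rot: [0.0, 0.135, 0.991, -0.001]
wrist_force: [0.1, -6.2, 1.4]
finger_gap: 14.1
finger_force: 79.6
```

```bash
python3 -c "
from h import *
tq(2)"
```

```text
t 27.85 p [475.4 -57.1  97. ] wyaw -15.53 F [ 0.1 -5.6  1.3] M [-1.36 -0.11  0.3 ] tauFxr 0.474 +Mz 0.773 cen [559.2 -80.4]
```

Emit:
{"op": "servo_tool", "data": {"xyz": [[0,0.0023,0],[-0.0001,0.0046,0],[-0.0001,0.0046,0]], "dr": [[0,0,1.5],[0,0,3],[0,0,3]]}}

```text
time_s: 28.22
tool_pos: [476.6, -52.8, 97.0]
ee_rot: [-0.0, 0.161, 0.987, -0.001]
wrist_force: [-0.7, -6.1, 1.1]
finger_gap: 13.8
finger_force: 79.5
```

```bash
python3 -c "
from h import *
tq(4)"
```

```text
t 28.43 p [476.6 -52.8  97. ] wyaw -18.5 F [-0.  -5.8  1.2] M [-1.38 -0.04  0.3 ] tauFxr 0.486 +Mz 0.786 cen [559.1 -80.4]
```

Emit:
{"op": "servo_tool", "data": {"xyz": [[0,0.003,0],[-0.0002,0.0061,0]], "dr": [[0,0,2],[0,0,4]]}}

```text
time_s: 28.68
tool_pos: [478.6, -47.2, 97.0]
ee_rot: [-0.0, 0.196, 0.981, -0.001]
wrist_force: [-0.9, -6.3, 1.3]
finger_gap: 14.1
finger_force: 79.7
```

```bash
python3 -c "
from h import *
tq(1);tq(4)"
```

```text
t 28.73 p [478.6 -47.   97. ] wyaw -22.66 F [-0.9 -7.1  1. ] M [-1.64  0.13  0.36] tauFxr 0.608 +Mz 0.963 cen [558.9 -80.5]
t 28.93 p [478.6 -47.2  97. ] wyaw -22.5 F [-0.9 -6.2  1.6] M [-1.52  0.07  0.33] tauFxr 0.536 +Mz 0.866 cen [559.  -80.5]
```

Emit:
{"op": "servo_tool", "data": {"xyz": [[0,0.0015,0],[-0.0001,0.003,0],[-0.0001,0.003,0]], "dr": [[0,0,1],[0,0,2],[0,0,2]]}}

```text
time_s: 29.3
tool_pos: [479.7, -44.5, 96.9]
ee_rot: [-0.0, 0.212, 0.977, -0.001]
wrist_force: [-1.4, -7.0, 1.9]
finger_gap: 13.8
finger_force: 79.7
```

```bash
python3 -c "
from h import *
tq(1);tq(3)"
```

```text
t 29.35 p [479.6 -44.6  96.9] wyaw -24.5 F [-1.2 -7.1  2.1] M [-1.65  0.22  0.35] tauFxr 0.614 +Mz 0.969 cen [558.8 -80.6]
t 29.5 p [479.6 -44.6  96.9] wyaw -24.5 F [-1.4 -6.7  1.5] M [-1.61  0.2   0.34] tauFxr 0.593 +Mz 0.938 cen [558.8 -80.6]
```

Emit:
{"op": "servo_tool", "data": {"xyz": [[-0.0001,-0.0038,0],[-0.0004,-0.0076,0],[-0.0008,-0.0121,0],[-0.0008,-0.0121,0]], "dr": [[0,0,-2.5],[0,0,-5],[0,0,-8],[0,0,-8]]}}

```text
time_s: 30.0
tool_pos: [475.9, -54.9, 97.0]
ee_rot: [0.0, 0.144, 0.99, 0.001]
wrist_force: [2.0, -0.4, 0.4]
finger_gap: 13.9
finger_force: 79.4
```

```bash
python3 -c "
from h import *
tq(2)"
```

```text
t 30.1 p [475.9 -54.8  97. ] wyaw -16.56 F [1.5 0.3 0.3] M [-0.09 -0.47  0.08] tauFxr -0.061 +Mz 0.021 cen [559.3 -79.6]
```

Emit:
{"op": "servo_tool", "data": {"xyz": [[0,0,0],[0,0,0],[0,0,0],[0,0,0],[0,0,0],[0,0,0]], "dr": [[0,0,0],[0,0,0],[0,0,0],[0,0,0],[0,0,0],[0,0,0]], "claw": 0.7}}

```text
time_s: 30.85
tool_pos: [475.7, -55.2, 97.0]
ee_rot: [-0.0, 0.143, 0.99, -0.0]
wrist_force: [0.4, 0.5, -0.3]
finger_gap: 59.6
finger_force: 0.0
```

Emit:
{"op": "servo_tool", "data": {"xyz": [[0,0,-0.01],[0,0,-0.03],[0,0,-0.06],[0,0,-0.1],[0.04,0,-0.14],[0.09,0,-0.16],[0.13,0,-0.16],[0.13,0,-0.16]], "dr": [[0,0,0],[0,0,0],[0,0,0],[0,0,0],[0,0,0],[0,0,0],[0,0,0],[0,0,0]]}}

```text
time_s: 31.85
tool_pos: [349.4, -17.7, 258.1]
ee_rot: [0.001, 0.143, 0.99, -0.0]
wrist_force: [0.5, -0.4, 1.0]
finger_gap: 59.9
finger_force: 0.0
```

```bash
python3 - <<'E'
from h import *
from yaw import ortho
tq(1)
A=ortho("top",(530,-81.5),85,110,k=3,s=3)
a=env.camera("scene")["img"][150:270,220:340,::-1].astype(float)
cv2.imwrite("pics/f.png",np.hstack([cv2.resize(A,(400,400)),cv2.resize(a,(400,400),interpolation=2)]).astype(np.uint8))
c=env.camera("top");Q=cloud(c,np.ones((384,512),bool))
q=Q[(np.linalg.norm(Q[:,:2]-(560,-81),axis=1)<24)&(Q[:,2]>90)&(Q[:,2]<180)];print(np.percentile(q[:,2],[20,50,80]))
E
```

```text
t 31.9 p [350.9 -18.1 258. ] wyaw -16.49 F [ 0.2 -0.8  0. ] M [-0.01 -0.03 -0.02] tauFxr 0.163 +Mz 0.145 cen [434.4 -42.8]
[121.88700862 124.42226391 127.27138059]
```

View pics/f.png

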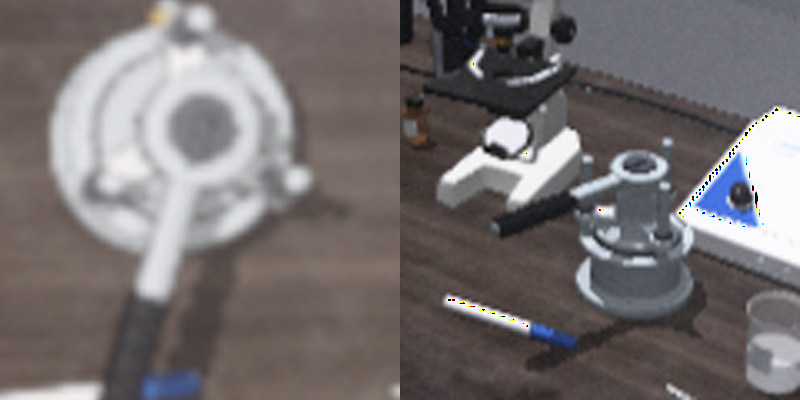

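The wrench sits level on the screw (ring at (205,128)), its handle pointing out between the front rods. The gripper is clear and nothing else has moved. I'm handing it in.

```bash
python3 -c "
from h import *
print(env.job_done())"
```

```text
the job is handed in; nothing more can be done
None
```

I tightened the clamp screw home to about 0.94 N·m (static reading; highest reading 0.97 N·m), left the wrench seated on the screw with the gripper clear, and handed the job in at about 32 s.

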